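# Nudge two wear discs into the recesses of a plywood panel

## Robot

A 6-joint arm with a two-finger parallel gripper is mounted at the origin on the work surface. World frame = base frame: x ahead of the robot, y to its left, z up, the work surface at z = 0. Lengths are in m, angles in rad, forces in N, time in s.
With the tool pointing down it reaches from about 0.3 to 0.775 m from the base axis. Payload 14.6 kg.
Tool frame: the origin (TCP) lies at the very end of the fingers, on their centre line; the grasp point (between the pads) lies 19 mm behind it; y points along the fingers, x is the direction in which the jaws open and shut, and the axes are right-handed (so a half turn about y gives the same grasp; the last joint's range is limited). The gripper opens to 94 mm and grips with 3 to 60 N. Pads are 16 mm wide; open, the fingers measure 119 mm over their backs; the gripper's body (75 mm by 177 mm) begins 78 mm behind the grasp point.
Start: joints at [1.035, 0.3, 1.521, -0, 1.321, -0.067], TCP at [0.248, 0.491, 0.205] pointing down, gripper open.
Joint ranges: [-3.03, 3.03], [-0.79, 2.21], [0.23, 2.52], [-1.04, 4.18], [0, 3.07], [-2.55, 2.55]. Speed limits (rad/s): [2.22, 2.22, 2.57, 3.14, 3.14, 3.14].

## Interface

Orientations are given as [roll, pitch, yaw] about the fixed x, y, z axes, in that order (R = Rz(yaw) Ry(pitch) Rx(roll)).
In Python, from station import get_obs, cams, hand_in gives the robot as it stands. The module is installed in compiled form; this text tells all that it offers.
- The arm moves only by the tool step_arm, never from a script. Its argument "plan" is a list of rows, each an object with "grip": the closure, from -1 (fully open) to 1 (shut), so that 0 is half open; "slide": the shift along the tool's x, y, z in m, a list of three; "spin": the turn about the tool's y in degrees. A call has 1 to 20 rows; each row shifts and turns the commanded pose from where the row before left it, along the tool's axes as they then stand; what a row does not reach is not made up. A row lasts 1/12 s, in which the tool goes at most 41.7 mm and 7.16 degrees, less where a joint would pass 70% of its speed; a pose out of reach is approached as far as the arm can. A call is refused whole if a number of a shift passes 0.0417 or a number of a turn 7.16, either way. A call with a gripper value outside its range is refused whole. The fingers move at their own pace and stop on an object; "force" is the grip in N (left out, the last holds). Time passes only in rows, so rows that do not move let the fingers close. It gives the time, the measured TCP pose, the force and the opening at its end, in the units of the state.
- get_obs(): the state, without advancing time (a new reading comes with each control period).
- cams.camera(name): name is "scene" or "top" or "wrist"; returns the picture (420x560x3 uint8, blue, green, red); there is no depth.
- cams.calibration(name): a dict with "K" (3x3 intrinsics, pixels), "k1" (the pictures are not rectified: a ray, as slopes to the right and down, at radius r is drawn at 1 + k1 r^2 times it, then the intrinsics apply), "T" (4x4, takes a point from camera to world coordinates). Camera axes: x right, y up, looking along -z (the intrinsics and any distortion apply to the point x, -y, -z); pixel columns grow to the right and rows downward; lengths in m; the calibration is good to about 2 mm. A picture is of the moment at which its call begins: read the wrist's pose just before it. calibration takes no time and is no camera call; for the wrist camera it gives the pose at the moment of the call.
- hand_in(): hands the job in, once; it reports no verdict.
The state is a dict: "time_s": time; "qpos": joint angles; "joint_vel": joint speeds; "tau": joint torques, N m; "ee_pos": TCP position; "eef_rot": TCP orientation; "force": force on the tool from outside, world axes, zero at the start; "moment": the same for the moment, N m; "grip_width": finger opening in m.
Only numpy, scipy, OpenCV 4.12 (cv2) and the standard library are available. Lean on these libraries where they do the work, as an engineer would, in place of code of your own. Each camera call takes 0.05 s, during which the arm holds its last target.

## Task

Two metal discs lie loose on the plywood panel: push each one with the fingertips across the panel until it drops into the round recess of its own size, the large grey one in the large recess and the small brass one in the small recess, so that both lie flat and flush. Push gently, only slide the discs and never lift them off the panel, and leave everything else where it stands.

Things in the scene. Friction and masses are not known exactly. Their poses are not given: they have to be found in the camera images.
- big_disc_center (a point): centre (half-way up) of the large disc: bare grey aluminium, 50 mm in diameter, 8 mm thick, about 40 g, lying flat and loose on the panel (its centre then 22 mm above the bench; 14 mm when seated)
- small_disc_center (a point): centre (half-way up) of the small disc: brass, 36 mm in diameter, 8 mm thick, about 70 g, lying flat and loose on the panel (its centre then 22 mm above the bench; 14 mm when seated)
- big_disc: the large disc; origin at the centre of its underside, z up along its axis
- small_disc: the small disc; origin at the centre of its underside, z up along its axis
- big_recess (a point): centre of the mouth of the large recess, level with the panel's top face: a round blind pocket 55 mm in diameter, 8 mm deep, dark brown floor; axes as the panel's
- small_recess (a point): centre of the mouth of the small recess, level with the panel's top face: a round blind pocket 41 mm in diameter, 8 mm deep, dark brown floor; axes as the panel's
- panel: square plywood panel, 320 x 320 mm, 18 mm thick, screwed to the bench; its flat top face is 18 mm above the bench. Origin at the centre of its underside, z up, x towards the side with the recesses (the large recess at x +40, y +75 mm, the small at x +40, y -75 mm). The discs start on the other half (x -30 to -75 mm), one each side, either way round
- insert_a: bystander: steel threaded insert, 18 mm in diameter, 22 mm tall, standing on the panel near the middle of its far edge; origin at its foot
- insert_b: bystander: a second such insert, standing on the panel near the middle of its near edge; origin at its foot
- bolt: bystander: hex bolt 35 mm tall standing on its 22 mm wide head on the panel, near a far corner; origin at its foot
- glue: bystander: white glue bottle, 60 mm in diameter, 150 mm tall, on the bench to the right of the panel; origin at its foot
- driver: bystander: screwdriver with red handle lying on the bench to the left of the panel
- square: bystander: small try square, black stock 100 mm long and steel blade 110 mm, lying on the bench to the left of the panel
- sander: bystander: cork sanding block, 60 x 110 x 35 mm, on the bench to the right of the panel; origin under its centre
Mind the look-alikes: they are no part of the job. Leave any green or orange look-alike of the big_disc alone.

How it is judged:
At the end, for the whole second after the job is handed in: Each disc lies at rest in its own recess: centre within 4.5 mm of the recess axis, disc centre 2.5 to 5.5 mm below the panel's top face (4 mm is flush), tilted less than 0.06 rad (horizontal distance between big_disc_center and big_recess below 0.0045 m and z of big_disc_center in the frame of big_recess between -0.0055 and -0.0025 m and angle between each of big_disc, small_disc's own z axis and vertical below 0.06 rad and linear speed of each of big_disc, small_disc below 0.01 m/s and horizontal distance between small_disc_center and small_recess below 0.0045 m and z of small_disc_center in the frame of small_recess between -0.0055 and -0.0025 m); the robot touches nothing.
It fails at once if a disc is lifted off the panel (its centre more than 12 mm above the top face) (z of any of big_disc_center, small_disc_center in the frame of panel above 0.03 m).
It fails at once if a disc is pushed off the panel (height (world z) of any of big_disc_center, small_disc_center below 0.008 m).
It fails at once if a disc is squeezed or pushed harder than 40 N (contact force between the fingers and big_disc above 40 N or contact force between the fingers and small_disc above 40 N).
It fails at once if one of the things standing on the panel (inserts, bolt) is moved more than 15 mm or tipped (distance of any of insert_a, insert_b, bolt from where it was at the start of the episode above 0.015 m or angle between any of insert_a, insert_b, bolt's own z axis and vertical above 0.35 rad).
It fails at once if one of the things on the bench (glue, screwdriver, try square, sanding block) is moved more than 15 mm or tipped (distance of any of glue, driver, square, sander from where it was at the start of the episode above 0.015 m or angle between glue's own z axis and vertical above 0.35 rad).
It also fails if it takes over 58 s, if anything falls off the work surface, if the arm or the gripper's body presses on something with over 40 N, if the wrist force passes 120 N, or if a joint passes its speed limit or range.

## Working session

There is one attempt and no reset: what is moved stays moved. The work goes in short steps, Python scripts to look and compute and a tool call to move; the robot and the scene stay as the last step left them, time stands still between calls to the robot, and variables do not carry over. Pictures are saved under pics/ and viewed, and the job is handed in when it is done.

Besides the shell and the picture viewer there is one more tool, called after ">>>" by a JSON object that holds its "fn" and its "kwargs". step_arm: Moves the arm, as the interface text tells. Its arguments: {"type":"object","properties":{"plan":{"type":"array","items":{"type":"object","properties":{"grip":{"type":"number"},"slide":{"type":"array","items":{"type":"number"}},"spin":{"type":"number"}}}},"force":{"type":"number"}},"required":["plan"]}

```bash
mkdir -p pics
cat > h.py <<'E'
import numpy as np,cv2
from station import get_obs,cams,hand_in
def ray(name,u,v,z,cal=None):
    c=cal or cams.calibration(name);K=np.array(c["K"]);k1=c["k1"];T=np.array(c["T"])
    xd=(u-K[0,2])/K[0,0];yd=(v-K[1,2])/K[1,1]
    x,y=xd,yd
    for _ in range(30):
        f=1+k1*(x*x+y*y);x,y=xd/f,yd/f
    d=T[:3,:3]@np.array([x,-y,-1]);o=T[:3,3]
    return o+d*(z-o[2])/d[2]
def proj(name,p,cal=None):
    c=cal or cams.calibration(name);K=np.array(c["K"]);T=np.array(c["T"])
    q=T[:3,:3].T@(np.array(p)-T[:3,3]);x,y=q[0]/-q[2],-q[1]/-q[2]
    f=1+c["k1"]*(x*x+y*y)
    return K[0,0]*x*f+K[0,2],K[1,1]*y*f+K[1,2]
E
python3 - <<'E'
from h import *
print(get_obs())
for n in("top","scene","wrist"):
    cv2.imwrite(f"pics/{n}0.png",cams.camera(n)); print(n,cams.calibration(n))
E
```

```text
{'time_s': 0.0, 'qpos': array([ 1.03538638e+00,  3.00475252e-01,  1.52159830e+00, -1.10886444e-05,
        1.32073533e+00, -6.66017739e-02]), 'joint_vel': array([ 0.00089903,  0.00017732,  0.00063811,  0.00018192, -0.00082857,
        0.0013523 ]), 'tau': array([-7.10503482e-04, -5.31806803e+01, -3.52747250e+01,  7.07675633e-02,
        2.43817287e-02, -5.17507726e-05]), 'ee_pos': array([0.24836566, 0.49041446, 0.20487678]), 'eef_rot': array([-1.57072610e+00,  1.21424644e-03,  1.10199095e+00]), 'force': array([0.37332095, 0.13629168, 0.01879108]), 'moment': array([-0.02250327, -0.02426705, -0.01601385]), 'grip_width': 0.09439172387428711}
top {'K': array([[382.83294757,   0.        , 281.02247811],
       [  0.        , 382.83294757, 211.03538217],
       [  0.        ,   0.        ,   1.        ]]), 'k1': -0.013558267032748265, 'T': array([[-0.00894936,  0.98655418, -0.16318932,  0.33775153],
       [-0.99993326, -0.00763677,  0.00866888,  0.01383317],
       [ 0.00730608,  0.16325601,  0.98655669,  1.0368033 ],
       [ 0.        ,  0.        ,  0.        ,  1.        ]])}
scene {'
[... 184 characters left out ...]
57, 'T': array([[-0.39692344, -0.58129616,  0.71031441,  1.14701725],
       [ 0.91780711, -0.24373816,  0.3134036 ,  0.29535902],
       [-0.00904958,  0.77632885,  0.63026313,  0.62221726],
       [ 0.        ,  0.        ,  0.        ,  1.        ]])}
wrist {'K': array([[355.65699496,   0.        , 277.04498237],
       [  0.        , 355.65699496, 208.66635334],
       [  0.        ,   0.        ,   1.        ]]), 'k1': -0.07375677891863433, 'T': array([[ 0.45149964, -0.85595442, -0.25197244,  0.17446685],
       [ 0.89227036,  0.43271271,  0.12889265,  0.52742664],
       [-0.00129455, -0.28302252,  0.95911239,  0.38419494],
       [ 0.        ,  0.        ,  0.        ,  1.        ]])}
```

View pics/top0.png

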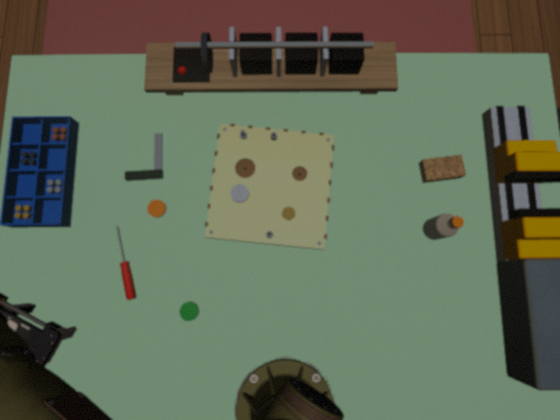

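View pics/scene0.png

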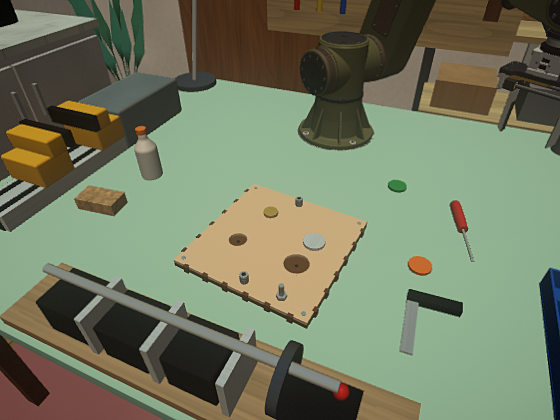

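The top view shows the panel at px (205–335, 125–250). The big disc is at (240,194) and the big recess at (245,168); the brass disc is at (289,213) and the small recess at (300,173). The inserts are at (274,136) and (269,234), and the bolt at (243,134). Next I'll measure these by mask.

Run:
```python
from h import *
im=cv2.imread("pics/top0.png")
for n,p,z in [("big",(240,194),.026),("bigrec",(245,168),.018),("small",(289,213),.026),("smrec",(300,173.5),.018),("insA",(274,136),.03),("insB",(269,234.5),.03),("bolt",(243,134),.04),("c1",(220,125),.018),("c2",(334,133),.018),("c3",(324,248),.018),("c4",(206,236),.018)]:
    print(n,ray("top",*p,z).round(4), proj("scene",ray("top",*p,z)))
c=im[110:260,190:350]; cv2.imwrite("pics/c0.png",cv2.resize(c,None,fx=5,fy=4,interpolation=cv2.INTER_CUBIC)[:600])
```

```text
big [0.5523 0.1151 0.026 ] (np.float64(313.35523066473996), np.float64(238.4347422348751))
bigrec [0.6269 0.1028 0.018 ] (np.float64(295.94808538092417), np.float64(262.17635189727304))
small [ 0.4995 -0.0163  0.026 ] (np.float64(269.658836194326), np.float64(209.94999932698977))
smrec [ 0.6102 -0.0481  0.018 ] (np.float64(236.81653441767108), np.float64(237.90975430354905))
insA [0.7141 0.0225 0.03  ] (np.float64(242.8034211543125), np.float64(276.2942429984261))
insB [0.4418 0.0373 0.03  ] (np.float64(298.7453741255923), np.float64(200.41167620484))
bolt [0.7166 0.107  0.04  ] (np.float64(281.0285239511305), np.float64(287.1089519074199))
c1 [0.7519 0.1736 0.018 ] (np.float64(306.9790605007605), np.float64(320.1743807118364))
c2 [ 0.7264 -0.1453  0.018 ] (np.float64(170.97747908345033), np.float64(260.3854405623183))
c3 [ 0.4058 -0.1085  0.018 ] (np.float64(253.0957483509447), np.float64(183.37598252662104))
c4 [0.4404 0.2055 0.018 ] (np.float64(364.76603028709326), np.float64(220.93483742581793))
```

View pics/c0.png

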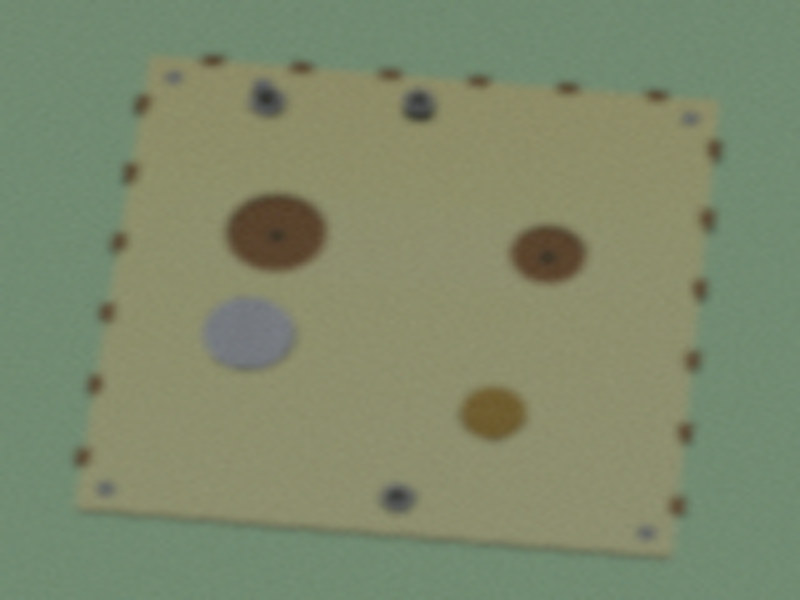

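View pics/wrist0.png

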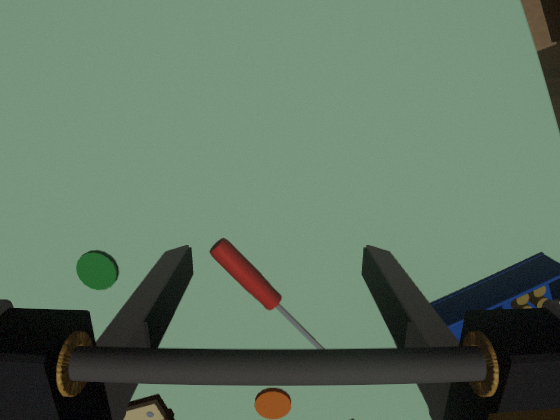

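The top-view points agree with the scene view and with the panel's sizes, giving a panel yaw of about -0.11. For precise numbers I'll turn the tool and look over the panel with the wrist camera.

>>> {"fn": "step_arm", "kwargs": {"plan": [{"spin":7,"grip":-1},{"spin":7},{"spin":7},{"spin":7},{"spin":7},{"spin":7},{"spin":7},{"spin":7},{"spin":7},{"spin":7},{},{}]}}

```text
schema error: expected keys grip, slide, spin
```

```bash
cat > d.py <<'E'
import sys
from h import *
o=get_obs();y=o["eef_rot"][2];p=o["ee_pos"]
t=np.array([float(a) for a in sys.argv[1:4]])-p
print("t",o["time_s"],"pos",p.round(4),"rot",o["eef_rot"].round(4),"w",o["grip_width"],"F",o["force"].round(2))
print("slide needed x,y,z",(t[0]*np.cos(y)+t[1]*np.sin(y)).round(4),(-t[2]).round(4),(-t[0]*np.sin(y)+t[1]*np.cos(y)).round(4))
E
python3 d.py 0.56 -0.03 0.205
```

```text
t 0.15 pos [0.2484 0.4905 0.205 ] rot [-1.5707e+00  9.0000e-04  1.1020e+00] w 0.09441055093355684 F [ 0.2  -0.23 -0.34]
slide needed x,y,z -0.3236 0.0 -0.5131
```

>>> {"fn": "step_arm", "kwargs": {"plan": [{"grip":-1,"slide":[0,0,0],"spin":7},{"grip":-1,"slide":[0,0,0],"spin":7},{"grip":-1,"slide":[0,0,0],"spin":7},{"grip":-1,"slide":[0,0,0],"spin":7},{"grip":-1,"slide":[0,0,0],"spin":7},{"grip":-1,"slide":[0,0,0],"spin":7},{"grip":-1,"slide":[0,0,0],"spin":7},{"grip":-1,"slide":[0,0,0],"spin":7},{"grip":-1,"slide":[0,0,0],"spin":7},{"grip":-1,"slide":[0,0,0],"spin":7},{"grip":-1,"slide":[0,0,0],"spin":0},{"grip":-1,"slide":[0,0,0],"spin":0}]}}

```text
time_s: 1.15
ee_pos: [0.2484, 0.4906, 0.2053]
eef_rot: [-1.571, 0.0, -0.116]
force: [0.5, -0.5, -0.5]
grip_width: 0.0942
```

```bash
python3 d.py 0.56 -0.03 0.205
```

```text
t 1.15 pos [0.2484 0.4906 0.2053] rot [-1.5712e+00  2.0000e-04 -1.1580e-01] w 0.09421795037601084 F [ 0.53 -0.48 -0.5 ]
slide needed x,y,z 0.3696 0.0003 -0.4811
```

>>> {"fn": "step_arm", "kwargs": {"plan": [{"grip":-1,"slide":[0.0185,0,-0.024],"spin":0},{"grip":-1,"slide":[0.0185,0,-0.024],"spin":0},{"grip":-1,"slide":[0.0185,0,-0.024],"spin":0},{"grip":-1,"slide":[0.0185,0,-0.024],"spin":0},{"grip":-1,"slide":[0.0185,0,-0.024],"spin":0},{"grip":-1,"slide":[0.0185,0,-0.024],"spin":0},{"grip":-1,"slide":[0.0185,0,-0.024],"spin":0},{"grip":-1,"slide":[0.0185,0,-0.024],"spin":0},{"grip":-1,"slide":[0.0185,0,-0.024],"spin":0},{"grip":-1,"slide":[0.0185,0,-0.024],"spin":0},{"grip":-1,"slide":[0.0185,0,-0.024],"spin":0},{"grip":-1,"slide":[0.0185,0,-0.024],"spin":0},{"grip":-1,"slide":[0.0185,0,-0.024],"spin":0},{"grip":-1,"slide":[0.0185,0,-0.024],"spin":0},{"grip":-1,"slide":[0.0185,0,-0.024],"spin":0},{"grip":-1,"slide":[0.0185,0,-0.024],"spin":0},{"grip":-1,"slide":[0.0185,0,-0.024],"spin":0},{"grip":-1,"slide":[0.0185,0,-0.024],"spin":0},{"grip":-1,"slide":[0.0185,0,-0.024],"spin":0},{"grip":-1,"slide":[0.0185,0,-0.024],"spin":0}]}}

```text
time_s: 2.82
ee_pos: [0.559, -0.0316, 0.2054]
eef_rot: [-1.571, 0.0, -0.115]
force: [-0.1, 0.1, -1.0]
grip_width: 0.094
```

>>> {"fn": "step_arm", "kwargs": {"plan": [{"grip":-1,"slide":[0,0,0],"spin":0},{"grip":-1,"slide":[0,0,0],"spin":0}]}}

```text
time_s: 2.98
ee_pos: [0.5586, -0.0311, 0.2049]
eef_rot: [-1.571, 0.001, -0.118]
force: [0.3, 0.4, -0.2]
grip_width: 0.0942
```

```bash
python3 d.py 0.56 -0.03 0.205
python3 - <<'E'
from h import *
cv2.imwrite("pics/w1.png",cams.camera("wrist"))
E
```

```text
t 2.9833 pos [ 0.5586 -0.0311  0.2049] rot [-1.5707e+00  9.0000e-04 -1.1790e-01] w 0.09417689422655005 F [ 0.3   0.43 -0.17]
slide needed x,y,z 0.0012 -0.0001 0.0012
```

View pics/w1.png

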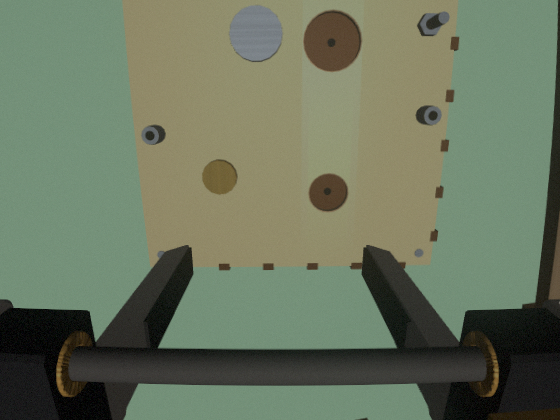

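The wrist view shows the grey disc at (256,33), the large recess at (332,41), the brass disc at (219,177) and the small recess at (328,192). Next I'll fit circles to the contours cast onto their planes.

```bash
cat > m.py <<'E'
from h import *
def fit(im,name,mask,seed,z,cal,r=70):
    n,l,s,c=cv2.connectedComponentsWithStats(mask.astype(np.uint8))
    i=min((k for k in range(1,n) if s[k,4]>150),key=lambda k:np.hypot(*(c[k]-seed)))
    m=(l==i).astype(np.uint8)
    m=cv2.morphologyEx(m,cv2.MORPH_CLOSE,np.ones((7,7)))
    m=cv2.morphologyEx(m,cv2.MORPH_OPEN,np.ones((5,5)))
    ct=max(cv2.findContours(m,cv2.RETR_EXTERNAL,cv2.CHAIN_APPROX_NONE)[0],key=cv2.contourArea)[:,0]
    P=np.array([ray(name,u,v,z,cal)[:2] for u,v in ct if v>1])
    A=np.c_[2*P,np.ones(len(P))];x=np.linalg.lstsq(A,(P**2).sum(1),rcond=None)[0]
    R=np.sqrt(x[2]+x[0]**2+x[1]**2)
    res=np.linalg.norm(P-x[:2],axis=1)-R
    return x[:2],R,res.std(),c[i],s[i]
E
python3 - <<'E'
from m import *
im=cv2.imread("pics/w1.png");cal=cams.calibration("wrist")
hsv=cv2.cvtColor(im,cv2.COLOR_BGR2HSV)
for p in [(256,33),(340,30),(219,177),(335,185),(180,60),(330,120),(256,60)]: print(p,im[p[1],p[0]],hsv[p[1],p[0]])
H,S,V=[hsv[...,i].astype(int) for i in range(3)]
grey=(S<60)&(V>90); rec=(H<16)&(V<125)&(S>70); br=(V<175)&(H>13)&(H<30)&(S>115)
out={}
for n,m,s,z in [("big",grey,(256,33),.026),("bigrec",rec,(332,41),.018),("small",br,(219,177),.026),("smrec",rec,(328,192),.018)]:
    c,R,e,px,st=fit(im,"wrist",m,s,z,cal); out[n]=c
    print(n,c.round(4),"diam mm",(2000*R).round(1),"res",(e*1000).round(2),px.round(1),st)
d=out["bigrec"]-out["smrec"];print(np.linalg.norm(d),"yaw",np.arctan2(-d[0],d[1]))
for a,b in(("big","bigrec"),("small","smrec")):
    d=out[b]-out[a];print(a,np.linalg.norm(d),np.arctan2(d[1],d[0]))
for n,uv,z in [("insA",(430,114),.04),("insB",(152,135),.04),("bolt",(429,26),.026)]: print(n,ray("wrist",*uv,z,cal))
E
```

```text
(256, 33) [133 129 122] [101  21 133]
(340, 30) [47 69 89] [ 16 120  89]
(219, 177) [ 57  99 117] [ 21 131 117]
(335, 185) [47 65 85] [ 14 114  85]
(180, 60) [106 139 145] [ 25  69 145]
(330, 120) [118 150 145] [ 35  54 150]
(256, 60) [111 115 108] [ 73  16 115]
big [0.5925 0.0504] diam mm 141.5 res 25.79 [309.6  80.7] [  228     0   140   204 11017]
bigrec [0.626  0.1037] diam mm 51.4 res 0.53 [331.   41.1] [ 304   13   55   58 1658]
small [ 0.5001 -0.0131] diam mm 33.9 res 0.35 [219.1 176.7] [203 160  34  34 891]
smrec [ 0.6102 -0.0436] diam mm 36.3 res 0.59 [327.7 191.7] [310 174  36  35 500]
0.14815476650978476 yaw -0.10710453852079123
big 0.0630071533623285 1.008809457182576
small 0.1142293945116596 -0.27055316256511375
insA [0.71146156 0.02683549 0.04      ]
insB [0.44481886 0.03791638 0.04      ]
bolt [0.71811981 0.10756194 0.026     ]
```

```bash
cat >> m.py <<'E'
def measure(path,cal,zb=.026,zs=.026,seeds=None,name="wrist",only=None):
    im=cv2.imread(path);im=cv2.GaussianBlur(im,(3,3),0);hsv=cv2.cvtColor(im,cv2.COLOR_BGR2HSV)
    H,S,V=[hsv[...,i].astype(int) for i in range(3)]
    grey=(S<45)&(V>60)&(V<240)&(im[...,0].astype(int)>im[...,2]-2); rec=(H<21)&(V<112)&(S>70); br=(V<137)&(H>13)&(H<30)&(S>95)
    out={}
    for n,m,z in [("big",grey,zb),("bigrec",rec,.018),("small",br,zs),("smrec",rec,.018)]:
        if only and n not in only: continue
        c,R,e,px,st=fit(im,name,m,seeds[n],z,cal); out[n]=c
        print(n,c.round(4),"diam mm",(2000*R).round(1),"res",(e*1000).round(2),px.round(1),st)
    return out
E
python3 - <<'E'
from m import *
cal=cams.calibration("wrist")
out=measure("pics/w1.png",cal,seeds=dict(big=(256,33),bigrec=(332,41),small=(219,177),smrec=(328,192)))
d=out["bigrec"]-out["smrec"];print(np.linalg.norm(d),"yaw",np.arctan2(-d[0],d[1]))
for a,b in(("big","bigrec"),("small","smrec")):
    d=out[b]-out[a];print(a,np.linalg.norm(d),np.arctan2(d[1],d[0]))
E
```

```text
big [0.5552 0.118 ] diam mm 47.7 res 0.29 [255.5  32.9] [ 230    6   52   55 2252]
bigrec [0.627  0.1043] diam mm 53.8 res 0.3 [332.1  40.5] [ 304   11   57   60 2650]
small [ 0.5001 -0.013 ] diam mm 34.8 res 0.3 [219.1 176.7] [202 160  35  34 932]
smrec [ 0.6106 -0.0446] diam mm 39.8 res 0.34 [327.8 192.3] [ 309  174   39   38 1102]
0.14979409621894502 yaw -0.10990653434491963
big 0.07308653337263468 -0.18830074579515177
small 0.11486956324501967 -0.27868551043164247
```

Measured diameters and the recess spacing (149.8 mm against a true 150) check out. I'll turn to the big disc's push direction (-0.188 rad) and go above it.

>>> {"fn": "step_arm", "kwargs": {"plan": [{"grip":-1,"slide":[0,0,0],"spin":4},{"grip":-1,"slide":[0,0,0],"spin":0},{"grip":-0.5,"slide":[0,0,0],"spin":0},{"grip":-0.5,"slide":[0,0,0],"spin":0}]}}

```text
time_s: 3.37
ee_pos: [0.5583, -0.0294, 0.2056]
eef_rot: [-1.571, -0.0, -0.186]
force: [0.2, -0.0, 0.1]
grip_width: 0.0841
```

```bash
python3 d.py 0.5552 0.1168 0.0215
```

```text
t 3.3667 pos [ 0.5583 -0.0294  0.2056] rot [-1.5708e+00 -2.0000e-04 -1.8590e-01] w 0.08410127418799979 F [ 0.18 -0.04  0.09]
slide needed x,y,z -0.0301 0.1841 0.1431
```

>>> {"fn": "step_arm", "kwargs": {"plan": [{"grip":-0.5,"slide":[-0.006,0,0.0286],"spin":0},{"grip":-0.5,"slide":[-0.006,0,0.0286],"spin":0},{"grip":-0.5,"slide":[-0.006,0,0.0286],"spin":0},{"grip":-0.5,"slide":[-0.006,0,0.0286],"spin":0},{"grip":-0.5,"slide":[-0.006,0,0.0286],"spin":0},{"grip":-0.5,"slide":[0,0.02,0],"spin":0},{"grip":-0.5,"slide":[0,0.02,0],"spin":0},{"grip":-0.5,"slide":[0,0.02,0],"spin":0},{"grip":-0.5,"slide":[0,0.02,0],"spin":0},{"grip":-0.5,"slide":[0,0,0],"spin":0},{"grip":-0.5,"slide":[0,0,0],"spin":0}]}}

```text
time_s: 4.28
ee_pos: [0.5556, 0.1162, 0.1254]
eef_rot: [-1.571, 0.001, -0.188]
force: [-0.2, 0.0, 0.6]
grip_width: 0.0701
```

```bash
python3 d.py 0.5552 0.1168 0.0215
python3 - <<'E'
from h import *
cv2.imwrite("pics/w2.png",cams.camera("wrist"))
cv2.imwrite("pics/s2.png",cams.camera("scene"))
E
```

```text
t 4.2833 pos [0.5556 0.1162 0.1254] rot [-1.5712e+00  1.2000e-03 -1.8800e-01] w 0.07007056492386453 F [-0.19  0.01  0.61]
slide needed x,y,z -0.0006 0.1039 0.0005
```

View pics/w2.png

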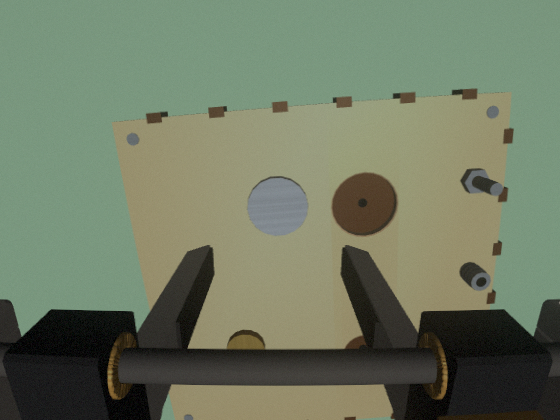

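View pics/s2.png

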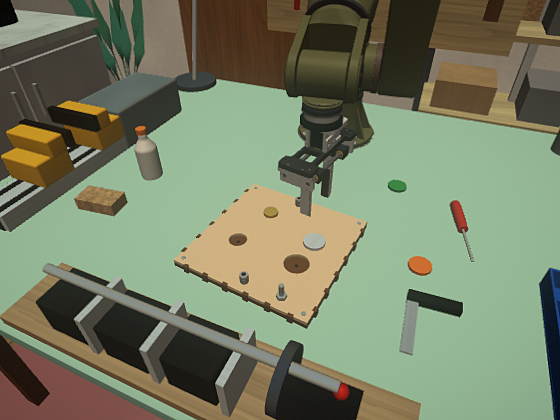

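The wrist view shows the grey disc (278,206) midway between the fingers and the recess at (364,204), straight along tool x. I'll remeasure from here.

Run:
```python
from m import *
cal=cams.calibration("wrist");o=get_obs();print(o["ee_pos"],o["eef_rot"][2])
out=measure("pics/w2.png",cal,seeds=dict(big=(278,206),bigrec=(364,204)),only=("big","bigrec"))
d=out["bigrec"]-out["big"];print(np.linalg.norm(d),np.arctan2(d[1],d[0]))
```

```text
[0.55653571 0.11620114 0.12692819] -0.18862967775675799
big [0.557  0.1172] diam mm 48.2 res 0.25 [277.2 206.1] [ 248  178   60   57 2693]
bigrec [0.6293 0.1028] diam mm 54.5 res 0.24 [364.1 203.9] [ 332  173   65   63 3127]
0.07374234240157486 -0.19581593852524243
```

>>> {"fn": "step_arm", "kwargs": {"plan": [{"grip":-0.5,"slide":[0,0.02,0],"spin":0},{"grip":-0.5,"slide":[0,0.02,0],"spin":0},{"grip":-0.5,"slide":[0,0.02,0],"spin":0},{"grip":-0.5,"slide":[0,0.02,0],"spin":0},{"grip":-0.5,"slide":[0,0.012,0],"spin":0},{"grip":-0.5,"slide":[0,0.006,0],"spin":0},{"grip":-0.5,"slide":[0,0.004,0],"spin":0},{"grip":-0.5,"slide":[0,0,0],"spin":0},{"grip":-0.5,"slide":[0,0,0],"spin":0}]}}

```text
time_s: 5.13
ee_pos: [0.5565, 0.1161, 0.0244]
eef_rot: [-1.57, -0.001, -0.189]
force: [0.4, 0.0, 1.2]
grip_width: 0.0705
```

```bash
python3 d.py 0.5565 0.117 0.0215;python3 d.py 0.5565 0.117 0.0215
python3 - <<'E'
from h import *
cv2.imwrite("pics/w3.png",cams.camera("wrist"))
E
python3 d.py 0.5565 0.117 0.0215
```

```text
t 5.1333 pos [0.5565 0.1161 0.0244] rot [-1.5704e+00 -1.3000e-03 -1.8950e-01] w 0.07047269815849734 F [0.43 0.   1.16]
slide needed x,y,z -0.0002 0.0029 0.0009
t 5.1333 pos [0.5565 0.1161 0.0244] rot [-1.5704e+00 -1.3000e-03 -1.8950e-01] w 0.07047269815849734 F [0.43 0.   1.16]
slide needed x,y,z -0.0002 0.0029 0.0009
t 5.1833 pos [0.5566 0.1161 0.0245] rot [-1.5703e+00 -1.5000e-03 -1.8950e-01] w 0.07057168801858123 F [-0.45 -0.15  1.15]
slide needed x,y,z -0.0003 0.003 0.0009
```

View pics/w3.png

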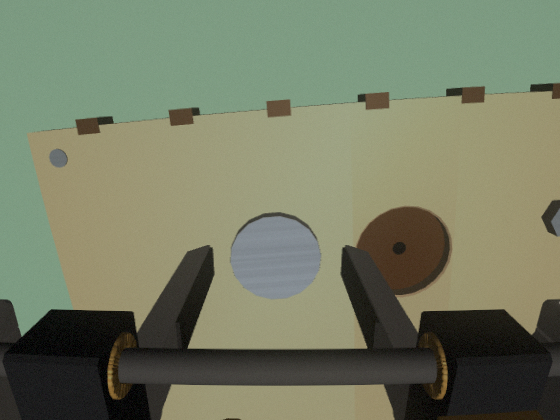

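The disc sits between the tips at (276,255). I'll go down another 3 mm, narrow the cage to about 56 mm, and start pushing.

>>> {"fn": "step_arm", "kwargs": {"plan": [{"grip":-0.5,"slide":[0,0.003,0],"spin":0},{"grip":-0.19,"slide":[0,0,0],"spin":0},{"grip":-0.19,"slide":[0,0,0],"spin":0},{"grip":-0.19,"slide":[0,0,0],"spin":0},{"grip":-0.19,"slide":[0,0,0],"spin":0}]}}

```text
time_s: 5.6
ee_pos: [0.556, 0.116, 0.0206]
eef_rot: [-1.571, -0.0, -0.19]
force: [-0.6, -0.2, 1.0]
grip_width: 0.0558
```

>>> {"fn": "step_arm", "kwargs": {"plan": [{"grip":-0.19,"slide":[0.002,0,0],"spin":0},{"grip":-0.19,"slide":[0.002,0,0],"spin":0},{"grip":-0.19,"slide":[0.003,0,0],"spin":0},{"grip":-0.19,"slide":[0.003,0,0],"spin":0},{"grip":-0.19,"slide":[0.003,0,0],"spin":0},{"grip":-0.19,"slide":[0.003,0,0],"spin":0},{"grip":-0.19,"slide":[0.003,0,0],"spin":0},{"grip":-0.19,"slide":[0.003,0,0],"spin":0},{"grip":-0.19,"slide":[0.003,0,0],"spin":0},{"grip":-0.19,"slide":[0.003,0,0],"spin":0},{"grip":-0.19,"slide":[0.003,0,0],"spin":0},{"grip":-0.19,"slide":[0.003,0,0],"spin":0},{"grip":-0.19,"slide":[0.003,0,0],"spin":0},{"grip":-0.19,"slide":[0.003,0,0],"spin":0},{"grip":-0.19,"slide":[0.001,0,0],"spin":0},{"grip":-0.19,"slide":[0,0,0],"spin":0}]}}

```text
time_s: 6.93
ee_pos: [0.5965, 0.1082, 0.0204]
eef_rot: [-1.571, -0.0, -0.19]
force: [-0.8, 0.5, 0.7]
grip_width: 0.0557
```

```bash
python3 d.py 0.6293 0.1028 0.0215
python3 - <<'E'
from h import *
cv2.imwrite("pics/w4.png",cams.camera("wrist"))
E
```

```text
t 6.9333 pos [0.5965 0.1082 0.0204] rot [-1.5708e+00 -1.0000e-04 -1.8960e-01] w 0.05566786708910083 F [-0.78  0.52  0.66]
slide needed x,y,z 0.0333 -0.0011 0.0009
```

View pics/w4.png

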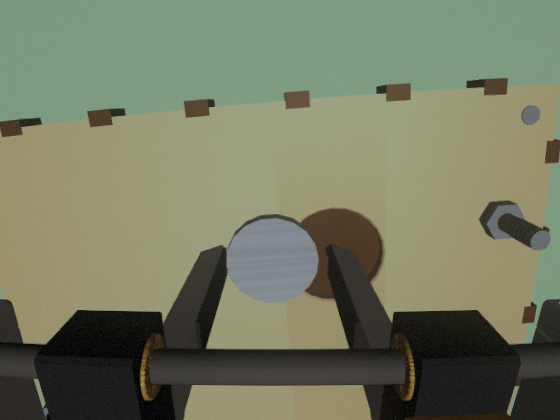

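The disc follows the rear pad (disc at 272,260, recess centre near 337,252). I'll check its lateral alignment before the last 33 mm.

Run:
```python
from m import *
cal=cams.calibration("wrist")
out=measure("pics/w4.png",cal,seeds=dict(big=(272,260),bigrec=(345,250)),only=("big",))
im=cv2.imread("pics/w4.png")
# recess rim: right/top/bottom arc points, by column/row scans of dark brown
hsv=cv2.cvtColor(im,cv2.COLOR_BGR2HSV);H,S,V=[hsv[...,i].astype(int) for i in range(3)]
m=((H<21)&(V<112)&(S>70)).astype(np.uint8)
n,l,s,c=cv2.connectedComponentsWithStats(m);i=l[230,355];print(s[i])
ct=max(cv2.findContours((l==i).astype(np.uint8),0,cv2.CHAIN_APPROX_NONE)[0],key=cv2.contourArea)[:,0]
P=np.array([ray("wrist",u,v,.018,cal)[:2] for u,v in ct if (u>340 and v<242) or (u>375 and v<275) or (v<225 and u>315)])
A=np.c_[2*P,np.ones(len(P))];x=np.linalg.lstsq(A,(P**2).sum(1),rcond=None)[0]
print(len(P),x[:2],2*np.sqrt(x[2]+x[0]**2+x[1]**2))
d=x[:2]-out["big"];y=get_obs()["eef_rot"][2]
print("along",d[0]*np.cos(y)+d[1]*np.sin(y),"lat(tool z)",-d[0]*np.sin(y)+d[1]*np.cos(y))
```

```text
big [0.5938 0.1103] diam mm 48.5 res 0.21 [271.9 259.6] [ 226  218   92   84 6056]
[ 300  209   83   92 3667]
133 [0.62723562 0.10393719] 0.05384900954417087
along 0.033993848702282045 lat(tool z) 1.483212578122766e-05
```

Lateral error is about 0 and 34 mm remain.

>>> {"fn": "step_arm", "kwargs": {"plan": [{"grip":-0.19,"slide":[0.003,0,0],"spin":0},{"grip":-0.19,"slide":[0.003,0,0],"spin":0},{"grip":-0.19,"slide":[0.003,0,0],"spin":0},{"grip":-0.19,"slide":[0.003,0,0],"spin":0},{"grip":-0.19,"slide":[0.003,0,0],"spin":0},{"grip":-0.19,"slide":[0.003,0,0],"spin":0},{"grip":-0.19,"slide":[0.003,0,0],"spin":0},{"grip":-0.19,"slide":[0.003,0,0],"spin":0},{"grip":-0.19,"slide":[0.003,0,0],"spin":0},{"grip":-0.19,"slide":[0.002,0,0],"spin":0},{"grip":-0.19,"slide":[0.002,0,0],"spin":0},{"grip":-0.19,"slide":[0.002,0,0],"spin":0},{"grip":-0.19,"slide":[0.001,0,0],"spin":0},{"grip":-0.19,"slide":[0,0,0],"spin":0},{"grip":-0.19,"slide":[0,0,0],"spin":0}]}}

```text
time_s: 8.23
ee_pos: [0.6296, 0.1019, 0.0204]
eef_rot: [-1.571, 0.0, -0.19]
force: [-0.2, -0.2, -0.9]
grip_width: 0.056
```

```bash
python3 d.py 0.6293 0.1028 0.0215
python3 - <<'E'
from h import *
cv2.imwrite("pics/w5.png",cams.camera("wrist"))
E
```

```text
t 8.2333 pos [0.6296 0.1019 0.0204] rot [-1.5708e+00  1.0000e-04 -1.8950e-01] w 0.05599637914991557 F [-0.23 -0.19 -0.89]
slide needed x,y,z -0.0005 -0.0011 0.0008
```

View pics/w5.png

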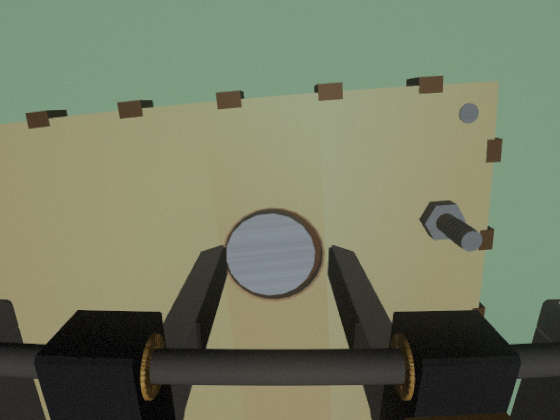

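The grey disc now shows inside the recess with a brown ring around it. I'll lift, turn for the brass disc, and check both from above.

>>> {"fn": "step_arm", "kwargs": {"plan": [{"grip":-0.19,"slide":[0,-0.005,0],"spin":0},{"grip":-0.19,"slide":[0,-0.015,0],"spin":0},{"grip":-0.19,"slide":[0,-0.03,0],"spin":0},{"grip":-0.19,"slide":[0,-0.03,0],"spin":0},{"grip":-0.19,"slide":[0,-0.024,0],"spin":0},{"grip":-0.19,"slide":[0,0,0],"spin":5.1},{"grip":-0.19,"slide":[0,0,0],"spin":0},{"grip":-0.19,"slide":[0,0,0],"spin":0}]}}

```text
time_s: 8.95
ee_pos: [0.6294, 0.1018, 0.1243]
eef_rot: [-1.571, 0.0, -0.276]
force: [0.2, 0.2, -0.6]
grip_width: 0.0557
```

```bash
python3 d.py 0.5005 -0.0135 0.125
```

```text
t 8.95 pos [0.6294 0.1018 0.1243] rot [-1.571e+00  4.000e-04 -2.764e-01] w 0.055665054746060434 F [ 0.24  0.18 -0.58]
slide needed x,y,z -0.0925 -0.0007 -0.1461
```

>>> {"fn": "step_arm", "kwargs": {"plan": [{"grip":-0.19,"slide":[-0.0155,0,-0.0243],"spin":0},{"grip":-0.19,"slide":[-0.0154,0,-0.0244],"spin":0},{"grip":-0.19,"slide":[-0.0154,0,-0.0243],"spin":0},{"grip":-0.19,"slide":[-0.0154,0,-0.0244],"spin":0},{"grip":-0.19,"slide":[-0.0154,0,-0.0243],"spin":0},{"grip":-0.19,"slide":[-0.0154,0,-0.0244],"spin":0},{"grip":-0.19,"slide":[0,0,0],"spin":0},{"grip":-0.19,"slide":[0,0,0],"spin":0}]}}

```text
time_s: 9.62
ee_pos: [0.4998, -0.0138, 0.1241]
eef_rot: [-1.571, 0.001, -0.278]
force: [-0.0, -0.1, 0.3]
grip_width: 0.056
```

```bash
python3 - <<'E'
from h import *
cv2.imwrite("pics/w6.png",cams.camera("wrist"))
E
python3 d.py 0.5005 -0.0135 0.125
```

```text
t 9.6667 pos [ 0.5005 -0.0132  0.1241] rot [-1.5708e+00  6.0000e-04 -2.7760e-01] w 0.05615255361172393 F [ 0.01 -0.17  0.41]
slide needed x,y,z 0.0001 -0.0009 -0.0003
```

View pics/w6.png

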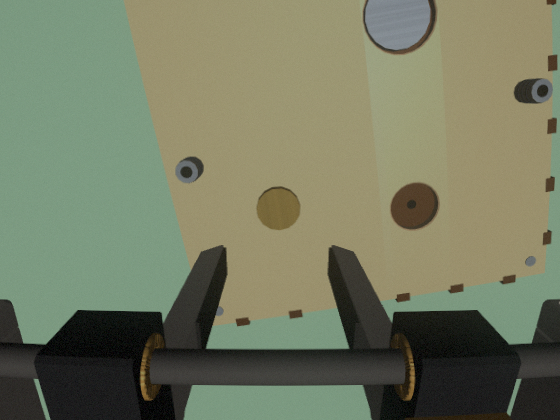

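The big disc sits in its recess (upper right, with a thin dark gap). The brass disc is at (278,208) between the fingers and the small recess is at (414,205).

Run:
```python
from m import *
cal=cams.calibration("wrist");y=get_obs()["eef_rot"][2]
out=measure("pics/w6.png",cal,seeds=dict(small=(278,208),smrec=(414,205)),only=("small","smrec"))
d=out["smrec"]-out["small"];print(np.linalg.norm(d),np.arctan2(d[1],d[0]),y)
```

```text
small [ 0.5012 -0.0131] diam mm 35.1 res 0.32 [277.9 208.1] [ 257  187   43   43 1464]
smrec [ 0.612  -0.0449] diam mm 40.1 res 0.25 [414.2 205.8] [ 391  183   48   47 1684]
0.11521614753922352 -0.27967658931662753 -0.2776362064427079
```

>>> {"fn": "step_arm", "kwargs": {"plan": [{"grip":-0.19,"slide":[0,0.02,0],"spin":0},{"grip":-0.19,"slide":[0,0.02,0],"spin":0},{"grip":-0.19,"slide":[0,0.02,0],"spin":0},{"grip":-0.19,"slide":[0,0.02,0],"spin":0},{"grip":-0.19,"slide":[0,0.012,0],"spin":0},{"grip":-0.19,"slide":[0,0.007,0],"spin":0},{"grip":-0.19,"slide":[0,0.004,0],"spin":0},{"grip":-0.19,"slide":[0,0,0],"spin":0},{"grip":0.11,"slide":[0,0,0],"spin":0},{"grip":0.11,"slide":[0,0,0],"spin":0},{"grip":0.11,"slide":[0,0,0],"spin":0},{"grip":0.11,"slide":[0,0,0],"spin":0}]}}

```text
time_s: 10.67
ee_pos: [0.5009, -0.0132, 0.022]
eef_rot: [-1.571, -0.001, -0.278]
force: [0.1, 0.3, 0.5]
grip_width: 0.0418
```

```bash
python3 - <<'E'
from h import *
cv2.imwrite("pics/w7.png",cams.camera("wrist"))
E
python3 d.py 0.612 -0.0449 0.0205
```

```text
t 10.7167 pos [ 0.5008 -0.0132  0.0219] rot [-1.5707e+00 -8.0000e-04 -2.7850e-01] w 0.04184143907988153 F [ 0.96  1.08 -0.04]
slide needed x,y,z 0.1156 0.0014 0.0001
```

View pics/w7.png

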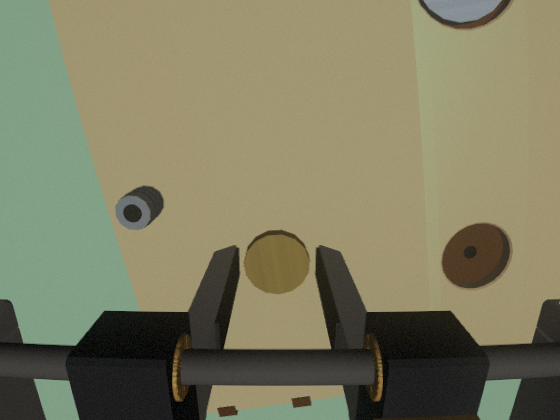

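The brass disc (277,262) is caged clear of both tips. I'll push the first 84 mm.

>>> {"fn": "step_arm", "kwargs": {"plan": [{"grip":0.11,"slide":[0,0.001,0],"spin":0},{"grip":0.11,"slide":[0.002,0,0],"spin":0},{"grip":0.11,"slide":[0.002,0,0],"spin":0},{"grip":0.11,"slide":[0.003,0,0],"spin":0},{"grip":0.11,"slide":[0.003,0,0],"spin":0},{"grip":0.11,"slide":[0.003,0,0],"spin":0},{"grip":0.11,"slide":[0.003,0,0],"spin":0},{"grip":0.11,"slide":[0.003,0,0],"spin":0},{"grip":0.11,"slide":[0.003,0,0],"spin":0},{"grip":0.11,"slide":[0.003,0,0],"spin":0},{"grip":0.11,"slide":[0.003,0,0],"spin":0},{"grip":0.11,"slide":[0.003,0,0],"spin":0},{"grip":0.11,"slide":[0.003,0,0],"spin":0},{"grip":0.11,"slide":[0.003,0,0],"spin":0},{"grip":0.11,"slide":[0.003,0,0],"spin":0},{"grip":0.11,"slide":[0.003,0,0],"spin":0},{"grip":0.11,"slide":[0.003,0,0],"spin":0},{"grip":0.11,"slide":[0.003,0,0],"spin":0},{"grip":0.11,"slide":[0.003,0,0],"spin":0},{"grip":0.11,"slide":[0.003,0,0],"spin":0}]}}

```text
time_s: 12.38
ee_pos: [0.5537, -0.0284, 0.0204]
eef_rot: [-1.571, 0.0, -0.279]
force: [-0.4, 0.2, -0.3]
grip_width: 0.0417
```

>>> {"fn": "step_arm", "kwargs": {"plan": [{"grip":0.11,"slide":[0.003,0,0],"spin":0},{"grip":0.11,"slide":[0.003,0,0],"spin":0},{"grip":0.11,"slide":[0.003,0,0],"spin":0},{"grip":0.11,"slide":[0.003,0,0],"spin":0},{"grip":0.11,"slide":[0.003,0,0],"spin":0},{"grip":0.11,"slide":[0.003,0,0],"spin":0},{"grip":0.11,"slide":[0.003,0,0],"spin":0},{"grip":0.11,"slide":[0.003,0,0],"spin":0},{"grip":0.11,"slide":[0.003,0,0],"spin":0},{"grip":0.11,"slide":[0.002,0,0],"spin":0},{"grip":0.11,"slide":[0,0,0],"spin":0},{"grip":0.11,"slide":[0,0,0],"spin":0}]}}

```text
time_s: 13.38
ee_pos: [0.5813, -0.0363, 0.0204]
eef_rot: [-1.571, 0.0, -0.279]
force: [-0.2, -0.3, 0.2]
grip_width: 0.0419
```

```bash
python3 d.py 0.612 -0.0449 0.0205
python3 - <<'E'
from m import *
cal=cams.calibration("wrist");cv2.imwrite("pics/w8.png",cams.camera("wrist"));o=get_obs()
out=measure("pics/w8.png",cal,seeds=dict(small=(275,262)),only=("small",))
im=cv2.imread("pics/w8.png")
E
```

```text
t 13.3833 pos [ 0.5813 -0.0363  0.0204] rot [-1.5708e+00  1.0000e-04 -2.7860e-01] w 0.04187498551093989 F [-0.16 -0.32  0.16]
slide needed x,y,z 0.0319 -0.0001 0.0002
small [ 0.5942 -0.0381] diam mm 50.2 res 7.72 [298.2 258.5] [ 235  224  133   82 5801]
```

View pics/w8.png

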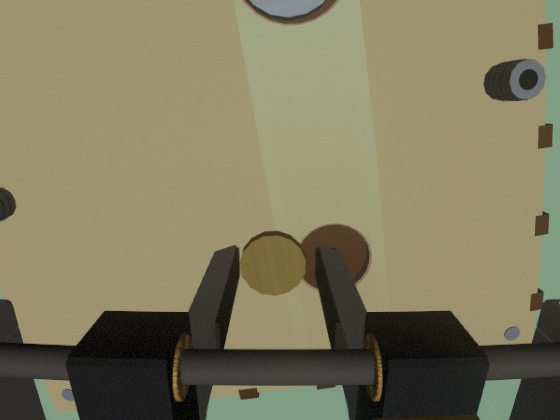

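Run:
```python
from m import *
cal=cams.calibration("wrist");im=cv2.imread("pics/w8.png");b=cv2.GaussianBlur(im,(3,3),0)
hsv=cv2.cvtColor(b,cv2.COLOR_BGR2HSV);H,S,V=[hsv[...,i].astype(int) for i in range(3)]
print(hsv[264,273],hsv[235,345])
def circ(P):
    A=np.c_[2*P,np.ones(len(P))];x=np.linalg.lstsq(A,(P**2).sum(1),rcond=None)[0]
    return x[:2],2*np.sqrt(x[2]+x[0]**2+x[1]**2)
m=((H<21)&(V<112)&(S>70));n,l,s,c=cv2.connectedComponentsWithStats(m.astype(np.uint8));i=l[235,345]
ct=max(cv2.findContours((l==i).astype(np.uint8),0,cv2.CHAIN_APPROX_NONE)[0],key=cv2.contourArea)[:,0]
P=np.array([ray("wrist",u,v,.018,cal)[:2] for u,v in ct if (u>355 and v<272) or(v<238 and u>315)]);r,D=circ(P);print(r,D)
m=(V<140)&(S>120)&(V>80)&(H>18);n,l,s,c=cv2.connectedComponentsWithStats(m.astype(np.uint8));i=l[264,273];print(s[i])
ct=max(cv2.findContours((l==i).astype(np.uint8),0,cv2.CHAIN_APPROX_NONE)[0],key=cv2.contourArea)[:,0]
P=np.array([ray("wrist",u,v,.026,cal)[:2] for u,v in ct if u<295 and v>236 and u<290]);q,D=circ(P);print(q,D)
d=r-q;y=get_obs()["eef_rot"][2]
print("along",d[0]*np.cos(y)+d[1]*np.sin(y),"lat",-d[0]*np.sin(y)+d[1]*np.cos(y))
```

```text
[ 22 132 124] [ 14 129  83]
[ 0.61114493 -0.04545773] 0.04026116351193599
[ 240  235   66   60 3056]
[ 0.57892392 -0.03621811] 0.0343787379063317
along 0.03351960056233872 lat -2.2797653632939188e-05
```

Aligned laterally, with about 34 mm left.

>>> {"fn": "step_arm", "kwargs": {"plan": [{"grip":0.11,"slide":[0.003,0,0],"spin":0},{"grip":0.11,"slide":[0.003,0,0],"spin":0},{"grip":0.11,"slide":[0.003,0,0],"spin":0},{"grip":0.11,"slide":[0.003,0,0],"spin":0},{"grip":0.11,"slide":[0.003,0,0],"spin":0},{"grip":0.11,"slide":[0.003,0,0],"spin":0},{"grip":0.11,"slide":[0.003,0,0],"spin":0},{"grip":0.11,"slide":[0.003,0,0],"spin":0},{"grip":0.11,"slide":[0.003,0,0],"spin":0},{"grip":0.11,"slide":[0.002,0,0],"spin":0},{"grip":0.11,"slide":[0.002,0,0],"spin":0},{"grip":0.11,"slide":[0.002,0,0],"spin":0},{"grip":0.11,"slide":[0.001,0,0],"spin":0},{"grip":0.11,"slide":[0,0,0],"spin":0},{"grip":0.11,"slide":[0,0,0],"spin":0}]}}

```text
time_s: 14.68
ee_pos: [0.614, -0.0456, 0.0204]
eef_rot: [-1.571, 0.0, -0.279]
force: [-0.2, 0.1, 0.1]
grip_width: 0.0421
```

```bash
python3 d.py 0.612 -0.0449 0.0205
python3 - <<'E'
from h import *
cv2.imwrite("pics/w9.png",cams.camera("wrist"))
E
```

```text
t 14.6833 pos [ 0.614  -0.0456  0.0204] rot [-1.5708  0.     -0.2786] w 0.04209267047348849 F [-0.2   0.09  0.1 ]
slide needed x,y,z -0.0021 -0.0001 0.0002
```

View pics/w9.png

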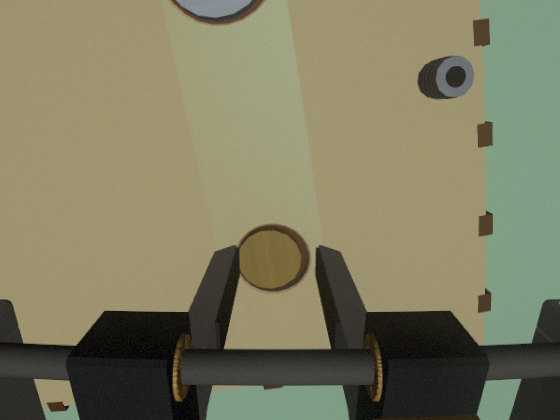

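The brass disc is in its recess, with the ring visible around it. I'll lift and verify both from above.

>>> {"fn": "step_arm", "kwargs": {"plan": [{"grip":0.11,"slide":[0,-0.005,0],"spin":0},{"grip":0.11,"slide":[0,-0.015,0],"spin":0},{"grip":0.11,"slide":[0,-0.03,0],"spin":0},{"grip":0.11,"slide":[0,-0.03,0],"spin":0},{"grip":0.11,"slide":[0,-0.03,0],"spin":0},{"grip":0.11,"slide":[0,-0.03,0],"spin":0},{"grip":0.11,"slide":[0,-0.02,-0.015],"spin":0},{"grip":0.11,"slide":[0,0,0],"spin":0},{"grip":0.11,"slide":[0,0,0],"spin":0}]}}

```text
time_s: 15.48
ee_pos: [0.61, -0.0604, 0.1815]
eef_rot: [-1.571, -0.002, -0.279]
force: [0.6, 0.0, -0.6]
grip_width: 0.0418
```

```bash
python3 d.py 0.612 -0.0449 0.0205
python3 - <<'E'
from h import *
import pickle
pickle.dump(cams.calibration("wrist"),open("cal10.pkl","wb"))
cv2.imwrite("pics/w10.png",cams.camera("wrist"))
cv2.imwrite("pics/s10.png",cams.camera("scene"))
E
```

```text
t 15.4833 pos [ 0.61   -0.0604  0.1815] rot [-1.5705 -0.002  -0.2794] w 0.04176306097760804 F [ 0.62  0.04 -0.63]
slide needed x,y,z -0.0024 0.161 0.0155
```

View pics/w10.png

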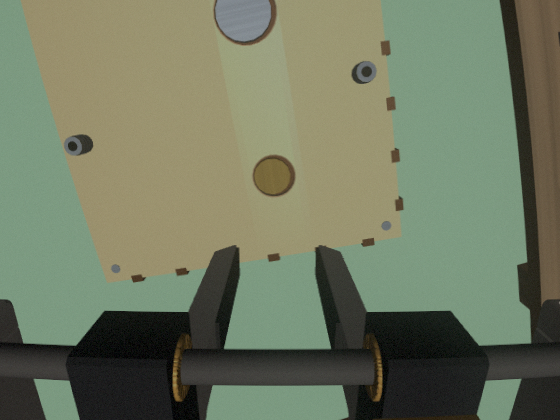

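View pics/s10.png

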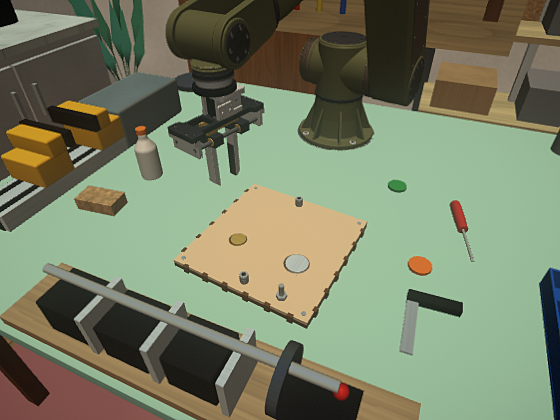

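Both discs lie inside their recesses and everything else stands where it was. One numeric check of the seating follows.

```bash
python3 - <<'E'
from m import *
import pickle
cal=pickle.load(open("cal10.pkl","rb"))
for path,name,seeds,c in (("pics/w10.png","wrist",((245,12),(274,175)),cal),("pics/s10.png","scene",((297,263),(238,239)),cams.calibration("scene"))):
    b=cv2.GaussianBlur(cv2.imread(path),(3,3),0);hsv=cv2.cvtColor(b,cv2.COLOR_BGR2HSV);H,S,V=[hsv[...,i].astype(int) for i in range(3)]
    dk=40 if name=="scene" else 0
    print(name,[tuple(hsv[y,x]) for x,y in seeds])
    for nm,(x,y) in zip(("big","small"),seeds):
        h0,s0,v0=hsv[y,x].astype(int)
        m=(abs(V-v0)<22)&(abs(S-s0)<35)&((abs(H-h0)<4)|(s0<60))
        try:
            q,R,e,px,st=fit(b,name,m,(x,y),.018,c);print(nm,q.round(4),"D",(2e3*R).round(1),"res",(e*1e3).round(2),px.round(1))
        except Exception as E: print(nm,E)
E
python3 - <<'E'
import cv2,numpy as np
a=cv2.imread("pics/w10.png")[0:210,200:320];b=cv2.imread("pics/s10.png")[215:290,210:330]
a=cv2.resize(a,None,fx=2.8,fy=2.8);b=cv2.resize(b,None,fx=3.6,fy=3.6,interpolation=2)
o=np.zeros((600,800,3),np.uint8);o[:a.shape[0],:a.shape[1]]=a;o[:b.shape[0],350:350+b.shape[1]]=b;cv2.imwrite("pics/z10.png",o)
E
```

```text
wrist [(np.uint8(104), np.uint8(24), np.uint8(140)), (np.uint8(23), np.uint8(130), np.uint8(118))]
big [0.6258 0.1036] D 47.3 res 0.25 [242.7  17.6]
small [ 0.609  -0.0455] D 34.7 res 0.4 [271.5 176. ]
scene [(np.uint8(46), np.uint8(18), np.uint8(185)), (np.uint8(22), np.uint8(144), np.uint8(167))]
big [0.6272 0.1044] D 45.5 res 0.74 [296.7 262.7]
small [ 0.9644 -0.2678] D 62.4 res 13.27 [ 38.5 329.2]
```

View pics/z10.png

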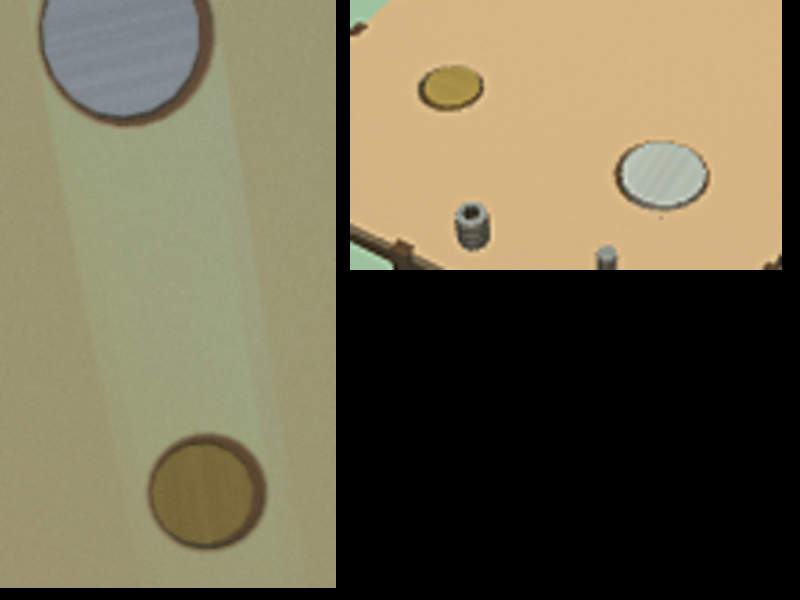

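Run:
```python
import cv2,numpy as np
a=cv2.imread("pics/w5.png")[195:310,215:335];b=cv2.imread("pics/w9.png")[210:305,225:325]
c=cv2.imread("pics/w6.png")[0:60,350:450]
f=lambda i,s:cv2.convertScaleAbs(cv2.resize(i,None,fx=s,fy=s,interpolation=2),alpha=1.6)
o=np.zeros((600,800,3),np.uint8)
for i,s,x,y in((a,3.3,0,0),(b,3.9,400,0),(c,3.5,0,385)):
    i=f(i,s);o[y:y+i.shape[0],x:x+i.shape[1]]=i
cv2.imwrite("pics/z11.png",o)
```

```text
(no output)
```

View pics/z11.png

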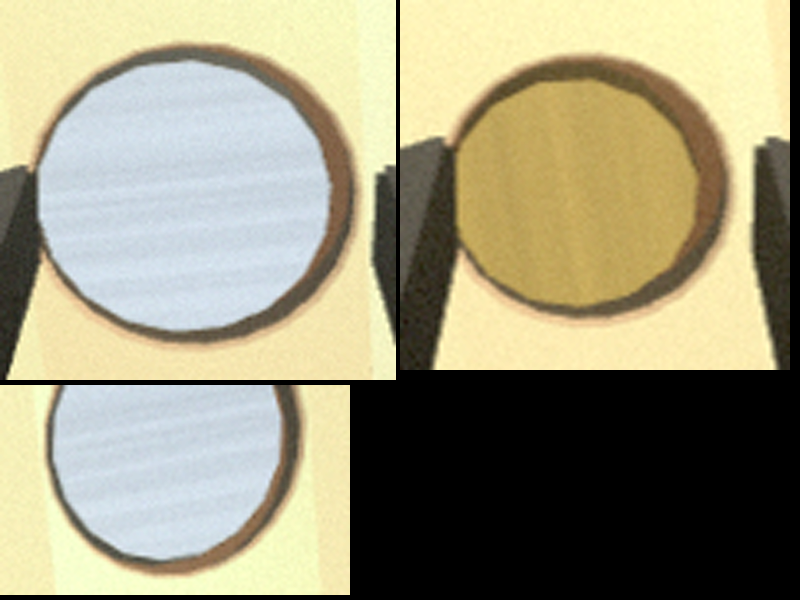

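The gaps look right (about 4 mm ahead and up to 1 mm behind), but I want to rule out a trailing edge caught on the rim. One closer look from the far side will settle it.

>>> {"fn": "step_arm", "kwargs": {"plan": [{"grip":0.11,"slide":[0.01,0.015,0.012],"spin":0},{"grip":0.11,"slide":[0.02,0.015,0.012],"spin":0},{"grip":0.11,"slide":[0.02,0.015,0.012],"spin":0},{"grip":0.11,"slide":[0.02,0.015,0.012],"spin":0},{"grip":0.11,"slide":[0,0.01,0.012],"spin":0},{"grip":0.11,"slide":[0,0,0],"spin":0},{"grip":0.11,"slide":[0,0,0],"spin":0}]}}

```text
time_s: 16.17
ee_pos: [0.6927, -0.0208, 0.1091]
eef_rot: [-1.571, 0.003, -0.277]
force: [-0.2, 0.5, 0.3]
grip_width: 0.0419
```

Run:
```python
from h import *
c=cams.calibration("wrist");a=cams.camera("wrist");cv2.imwrite("pics/w12.png",a)
print(get_obs()["ee_pos"])
o=np.zeros((600,800,3),np.uint8)
for p,x in(((.6275,.1035),0),((.611,-.045),400)):
    u,v=proj("wrist",(*p,.018),c);print(u,v);u,v=int(max(50,u)),int(max(50,v))
    i=a[v-50:v+50,u-50:u+50]
    i=cv2.convertScaleAbs(cv2.resize(i,None,fx=3.9,fy=3.9,interpolation=2),alpha=1.6);o[:i.shape[0],x:x+i.shape[1]]=i
cv2.imwrite("pics/z12.png",o[:400])
```

```text
[ 0.69305191 -0.02143159  0.11047817]
144.69124398767832 77.6535203695604
191.25283632173358 263.4274695923627
```

View pics/z12.png

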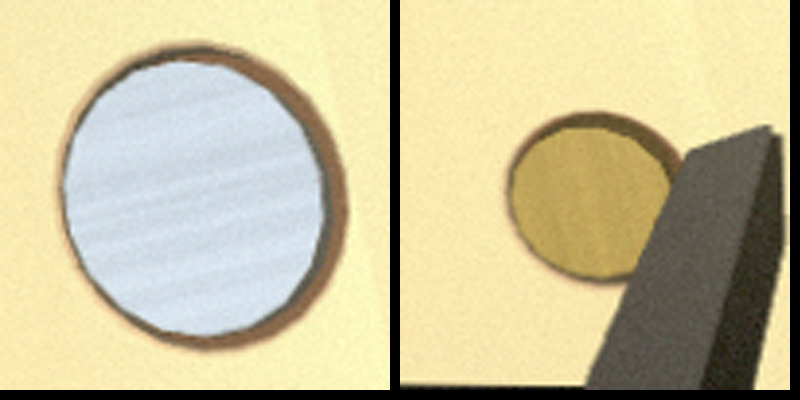

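From this side the rear rim line is unbroken and visible past both discs, so neither edge stands on it. I'll hand in.

```bash
python3 -c "
from h import *
print(get_obs()['joint_vel'].round(4),get_obs()['time_s']);print(hand_in())"
```

```text
[-0.0133 -0.0264 -0.0095 -0.0021  0.0042 -0.0012] 16.2167
the job is handed in; nothing more can be done
None
```

Both discs are in their own recesses, and I handed the job in at 16.2 s. I pushed each one across the panel with a loose cage: the rear fingertip did the pushing and the front one only guided, with 6 mm of clearance in total.

- **Seating:** In the last wrist and scene pictures both discs look flush, each about 2 mm behind its recess centre (limit 4.5 mm). The unbroken rear rim line around both discs suggests no edge is caught. That is judged from the pictures, since I had no direct reading of height or tilt.
- **Forces:** The readings stayed around 1 N when read.
- **Bystanders:** The inserts, bolt and everything on the bench look untouched in the scene picture, and the arm stood clear of the panel at the end.
- **Checks that failed or disagreed:**
  - My automatic circle fit of the brass disc in the last scene picture failed because its mask caught something else. I judged that disc from the wrist views, where one finger hid part of it in the very last picture.
  - The first top-view positions differed from the wrist ones by up to 3.5 mm, so I steered by the disc-to-recess offset measured in the wrist pictures.

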